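# Clamp down a pressure-cooker lid with its slip-clutch screw

### The job

Close the pressure cooker: swing its bow over the lid until it is fully home against the stop of the near lug, then turn the winged knob clockwise until the lid is clamped and the knob's clutch slips. Stop at the first slip - it must not slip as much as a sixth of a turn - and leave the lid seated and the things round the cooker where they stand.

Things in the scene. Friction and masses are not known exactly. Their poses are not given: they have to be found in the camera images.
- cooker: Steel pressure cooker, heavy, fixed in its place: pot 160 mm across, 90 mm high, black grips at its +y and -y sides reaching 119 mm from the axis (tops 57 mm up). Origin on the pot's axis at its underside, z up. Its +x side carries the bow's pin (102 mm from the axis); its -x side, facing roughly the robot, the lug with the stop tab.
- pot_mouth (a point): Centre of the pot's rim, 90 mm above the worktop.
- lid: Loose steel lid, 172 mm across, about 0.8 kg, already lying seated on the rim. Origin on its axis at the level of the rim; its centre boss stands 20 mm above this and a black steam valve on one side 27 mm.
- bow (a joint): Swing of the bow, rad: 0 = home over the lid against its stop; grows as it swings out to the cooker's +y side (clockwise from above; it closes counter-clockwise). Starts at 0.6 to 0.9. Stiff pivot, about 1.6 N m of friction: it stays where it is left and takes about 8 N at the free end.
- bow_pin (a point): The bow's pivot, a vertical pin at the cooker's +x lug; this point is 112 mm above the worktop. Axes turn with the bow: -x points along the bow to its free end.
- bow_end (a point): Centre of the bow's free end, 207 mm from the pin, 112 mm above the worktop. The bow is a flat bar 22 mm wide, 9 mm thick: top level 160 mm up to 62 mm either side of the screw, then sloping down to an upright leg 22 mm wide that runs from 112 mm down to 63 mm above the worktop and toes in under the lug.
- knob_centre (a point): Centre of the black winged knob, half-way up its wings, on the screw's vertical axis, 102 mm from the pin in the middle of the bow (it swings with it). 205 to 220 mm above the worktop at the start; sinks as it is turned clockwise (seen from above), about a half to one and a half turns until the foot meets the lid. Hub 44 mm across, its top 18 mm above this point.
- wing_tip (a point): Tip of one of the knob's two opposite wings, half-way up: 50 mm from the knob's axis. Each wing is 14 mm thick (17 mm at its rounded tip) and 24 mm high, 12 mm above and below this point; when the screw is tight there are 28 mm of free height between wings and bow.
- screw: Threaded spindle with a steel collar under the knob; origin on its axis at the foot's underside. It turns at about 0.14 N m; the drag clutch between knob and screw slips at about 0.32 N m, a steady drag. A pointer on the collar (+x axis) lies under wing_tip at the start and stays behind in a slip: the tip is then at 50 mm x (cos, -sin) of the slip angle.
- foot: Dark steel swivelling pressure foot, 32 mm across, at the lower end of the screw; origin at the centre of its underside, which meets the lid's centre boss.
- salt_shaker: Salt shaker, 44 mm across, 90 mm high, bystander; origin at the centre of its underside.
- spice_jar: Spice jar, 42 mm across, 96 mm high, bystander; origin at the centre of its underside.
- lemon: Lemon, 78x55x56 mm, bystander; origin at the middle of its underside.
There are look-alikes about, which are no part of the job. What is meant by the lid is not turquoise, and is the smaller of those in its own colour.

How it is judged:
By the outcome, as a careful person would: the job done as asked, in the order asked, and still so for the second after the job is handed in, with the robot touching nothing.
It also fails if it takes over 72 s, if anything falls off the work surface, if the arm or the gripper's body presses on something with over 40 N, if the wrist force passes 120 N, or if a joint passes its speed limit or range.

### The arm

A 6-joint arm with a two-finger parallel gripper is mounted at the origin on a cart in front of the work surface, level with it; the furniture and walls round the work are solid. World frame = base frame: x ahead of the robot, y to its left, z up, the work surface at z = 0. Lengths are in m, angles in rad, forces in N, time in s.
With the tool pointing down it reaches from about 0.4 to 0.825 m from the base axis. Payload 7 kg.
Tool frame: the origin (TCP) lies midway between the tips of the shut fingers; the grasp point (between the pads) lies hold_point_z behind it (hold_point_z is the distance from the TCP to the grasp point, in m); z points along the fingers, y is the line along which they close (so a half turn about z gives the same grasp; the last joint's range is limited). The gripper opens to 88 mm and grips with 3 to 60 N. Pads are 19 mm wide; open, the fingers measure 130 mm over their backs; the gripper's body (78 mm by 193 mm) begins 47 mm behind the grasp point.
Start: joints at [1.473, 0.359, 0.012, 0, -1.224, -0.288], TCP at [0.254, 0.625, 0.227] pointing down, gripper open.
Joint ranges: [-3.07, 3.07], [-1.43, 2.12], [-1.02, 1.25], [-3.03, 1.67], [-3.05, -0], [-3.03, 3.03]. Speed limits (rad/s): [2.39, 2.39, 3.01, 3.14, 3.14, 3.14].

### API

Orientations are given as [roll, pitch, yaw] about the fixed x, y, z axes, in that order (R = Rz(yaw) Ry(pitch) Rx(roll)).
In Python, from station import * gives the robot as it stands.
- The arm moves only by the tool apply_moves, never from a script. Its argument "steps" is a list of rows, each an object with "translation": the shift along the world's x, y, z scaled (see below), a list of three; "rotation": the turn, a rotation vector about the world's x, y, z scaled (see below), a list of three. A call has exactly 10 rows; each row is the pose to reach, as a shift and turn from the pose commanded when the call began; what a row does not reach only later rows make up. The controller multiplies each number of a shift by 250 mm and each number of a turn by 30 degrees. A row lasts 1/12 s, in which the tool goes at most 41.7 mm and 7.16 degrees, less where a joint would pass 70% of its speed; a pose out of reach is approached as far as the arm can. A call with a number of a shift or a turn outside -1 to 1 is refused whole. A call with a gripper value outside its range is refused whole. "jaw" is the closure, from -1 (fully open) to 1 (shut), so that 0 is half open, set as the call begins (left out, the last holds). The fingers move at their own pace and stop on an object; "newtons" is the grip in N (left out, the last holds). Time passes only in rows, so rows that repeat a pose let the fingers close, or fill a call up. It gives the time, the measured TCP pose, the force, the opening and the grip force at its end, in the units of the state.
- get_state(): the state, without advancing time (a new reading comes with each control period).
- grab_frame(name): name is "scene" or "side" or "wrist"; returns the picture (384x512x3 uint8, blue, green, red); there is no depth.
- camera_model(name): a dict with "fx", "fy", "cx", "cy" (pixels), "xyz" and "rotation" of the camera in the world. Camera axes: x right, y down, z forward; pixel columns grow to the right and rows downward; lengths in m; the calibration is good to about 2 mm. A picture is of the moment at which its call begins: read the wrist's pose just before it. camera_model takes no time and is no camera call; for the wrist camera it gives the pose at the moment of the call.
- job_done(): hands the job in; it is judged then, once.
The state is a dict: "t": time; "q": joint angles; "qd": joint speeds; "joint_efforts": joint torques, N m; "eef_pos": TCP position; "ee_rot": TCP orientation; "force": force on the tool from outside, world axes, zero at the start; "moment": the same for the moment, N m; "width": finger opening in m; "gripper_force": force on a finger pad.
Only numpy, scipy, OpenCV 4.12 (cv2) and the standard library are available. Lean on these libraries where they do the work, as an engineer would, in place of code of your own. Each camera call takes 0.05 s, during which the arm holds its last target. There are 200 camera calls.

## Working session

There is one attempt and no reset: what is moved stays moved. The work goes in short steps, Python scripts to look and compute and a tool call to move; the robot and the scene stay as the last step left them, time stands still between calls to the robot, and variables do not carry over. Pictures are saved under pics/ and viewed, at most 10 in all, crops included, and the job is handed in when it is done.

Besides the shell and the picture viewer there is one more tool, called by a JSON object that holds its "api" and its "payload", one argument or row to a line. apply_moves: Moves the arm, as the interface text tells. Shifts and turns lie within -1 to 1; 1 stands for 250 mm of shift or 30 degrees of turn. Its arguments: {"type":"object","properties":{"steps":{"type":"array"},"jaw":{"type":"number"},"newtons":{"type":"number"}},"required":["steps"]}

```bash
mkdir -p pics
python3 - <<'E'
from station import *
import cv2,numpy as np
s=get_state();print(s)
for n in("scene","side"):
    cv2.imwrite(f"pics/{n}0.png",cv2.resize(grab_frame(n),(800,600)))
    print(n,camera_model(n))
print(camera_model("wrist"))
E
```

```text
{'t': 0.0, 'q': array([ 1.47310188e+00,  3.59406841e-01,  1.10905850e-02, -3.58302005e-04,
       -1.22406770e+00, -2.88099013e-01]), 'qd': array([ 7.43531129e-05, -1.58657195e-03,  1.55983275e-03,  9.27438732e-04,
        1.21829442e-03, -8.69502011e-04]), 'joint_efforts': array([ 1.87458012e-03, -5.82719529e+01,  2.93049413e+01,  6.99699953e+00,
        7.22914396e-03, -1.47234255e-04]), 'eef_pos': array([0.25384019, 0.62495138, 0.2256221 ]), 'ee_rot': array([ 3.13997475e+00, -1.28193031e-04, -3.85915382e-01]), 'force': array([ 0.21678781, -1.18817483, -0.27952097]), 'moment': array([ 0.0089976 , -0.02004848,  0.04116329]), 'gripper_force': 0.0, 'width': 0.08746858540265447}
scene {'fx': 387.6626586711806, 'fy': 387.6626586711806, 'cx': 257.0163132197428, 'cy': 191.41789390456415, 'xyz': array([-0.09163143, -0.1522043 ,  0.89991509]), 'rotation': array([-2.40377039, -0.0175209 , -1.0183346 ])}
side {'fx': 365.20560720211296, 'fy': 365.20560720211296, 'cx': 258.64653079213707, 'cy': 193.5083171961202, 'xyz': array([ 0.27999898, -0.4344155 ,  0.78073869]), 'rotation': array([-2.35136494, -0.01229323, -0.29168389])}
{'fx': 306.58631262184014, 'fy': 306.58631262184014, 'cx': 258.0078062274242, 'cy': 189.50322941796682, 'xyz': array([0.320292  , 0.59790132, 0.38447198]), 'rotation': array([ 2.86630074e+00, -2.08475692e-03, -1.95719595e+00])}
```

View pics/scene0.png

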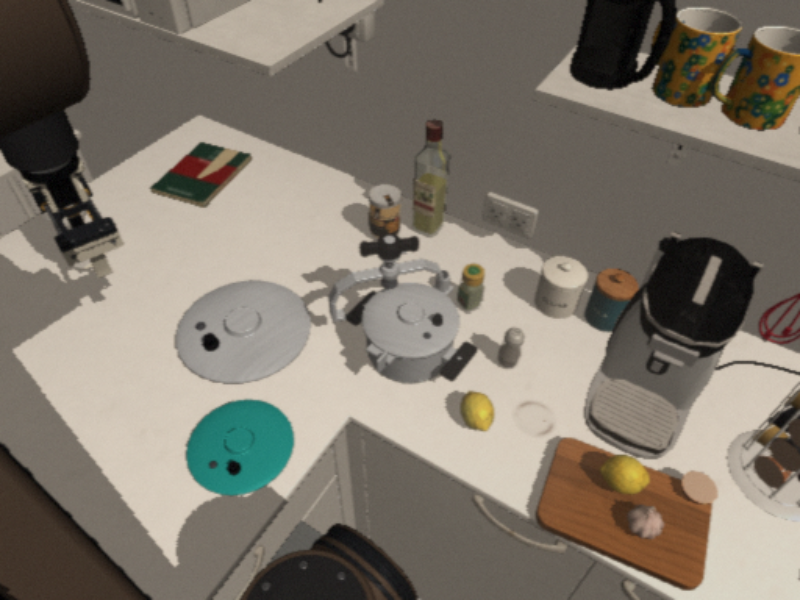

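View pics/side0.png

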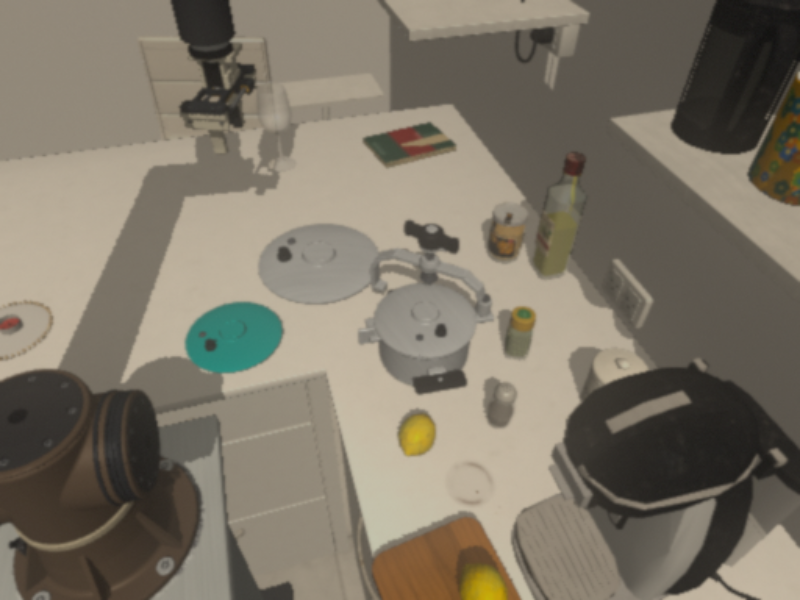

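The lid could be the small grey one on the pot (scene 411,312), the large grey one (243,328) or the turquoise one (240,440). I choose the one on the pot, because it is the smaller grey lid. The bow is swung out to +y and the knob is at (390,246) in scene and (431,236) in side. Next is a close crop to check.

Run:
```python
from station import *
import cv2,numpy as np
a=grab_frame("scene")[145:260,205:325]; b=grab_frame("side")[135:265,225:325]
A=cv2.resize(a,None,fx=4,fy=4,interpolation=cv2.INTER_CUBIC);B=cv2.resize(b,None,fx=4,fy=4,interpolation=cv2.INTER_CUBIC)
o=np.zeros((600,800,3),np.uint8);A=A[:,:400] if 0 else cv2.resize(a,(400,383),interpolation=cv2.INTER_CUBIC)
o[:383,:400]=A;o[:520,400:]=B
cv2.imwrite("pics/crop1.png",o)
```

```text
(no output)
```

View pics/crop1.png

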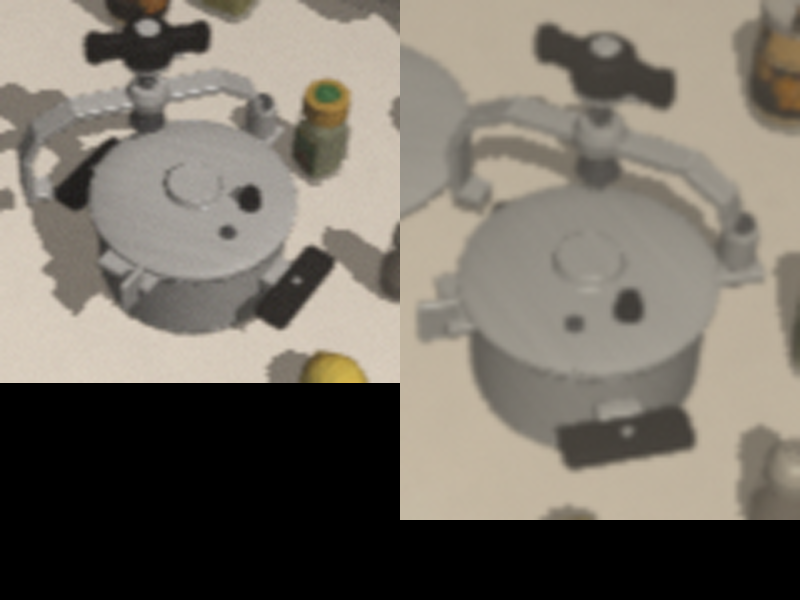

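```bash
cat > h.py <<'E'
from station import *
import numpy as np
from scipy.spatial.transform import Rotation as R
def ray(n,u,v,c=None):
    c=c or camera_model(n)
    r=R.from_rotvec(c['rotation']).as_matrix()
    d=r@np.array([(u-c['cx'])/c['fx'],(v-c['cy'])/c['fy'],1]);return np.array(c['xyz']),d/np.linalg.norm(d)
def tri(rs):
    A=0;b=0
    for o,d in rs:
        P=np.eye(3)-np.outer(d,d);A=A+P;b=b+P@o
    x=np.linalg.solve(A,b);return x,[round(1e3*np.linalg.norm((np.eye(3)-np.outer(d,d))@(x-o)),1) for o,d in rs]
def atz(n,u,v,z,c=None):
    o,d=ray(n,u,v,c);return o+d*(z-o[2])/d[2]
E
python3 - <<'E'
from h import *
print(R.from_rotvec(camera_model("scene")['rotation']).as_matrix()[:,2])
S=lambda u,v:(205+u/3.3333-.35,145+v/3.33-.35)
D=lambda u,v:(225+(u-400)/4-.4,135+v/4-.4)
np.set_printoptions(precision=4,suppress=True)
for k,s,d in [("boss",(195,183),(588,257)),("pintop",(263,100),(743,222)),("hubtop",(149,28),(606,46)),("tipL",(92,47),(543,43)),("tipR",(205,39),(668,88)),("legbend",(40,135),(463,150)),("jar top",(327,90),(0,0))]:
    rs=[ray("scene",*S(*s)),ray("side",*D(*d))]
    print(k,*tri(rs))
print(atz("scene",*S(195,183),.110),atz("side",*D(588,257),.110))
print("jar",atz("scene",*S(327,90),.096),"lemon",atz("scene",478*.64,411*.64,.028),"salt",atz("scene",514*.64,335*.64,.085))
print("bottle", atz("scene",434*.64,125*.64,.25),atz("scene",430*.64,225*.64,0),"mug",atz("scene",385*.64,192*.64,.09))
E
```

```text
[ 0.66547777  0.47110952 -0.57896041]
boss [0.4867 0.1692 0.3169] [np.float64(107.3), np.float64(107.3)]
pintop [0.5855 0.2457 0.3082] [np.float64(125.5), np.float64(125.5)]
hubtop [0.5321 0.3723 0.275 ] [np.float64(84.3), np.float64(84.3)]
tipL [0.4916 0.366  0.2589] [np.float64(71.5), np.float64(71.5)]
tipR [0.5651 0.3422 0.2913] [np.float64(100.0), np.float64(100.0)]
legbend [0.4386 0.2766 0.2414] [np.float64(74.9), np.float64(74.9)]
jar top [ 0.2206 -0.012   0.6001] [np.float64(119.1), np.float64(119.1)]
[0.8393 0.4627 0.11  ] [0.5142 0.2241 0.11  ]
jar [1.1567 0.6803 0.096 ] lemon [1.104  0.2817 0.028 ] salt [1.2806 0.5001 0.085 ]
bottle [0.9278 0.9706 0.25  ] [1.1428 0.8886 0.    ] mug [0.8645 0.8349 0.09  ]
```

Large residuals: the camera rotation is roll/pitch/yaw, not a rotation vector.

```bash
sed -i "s/R.from_rotvec(c\['rotation'\])/R.from_euler('xyz',c['rotation'])/" h.py
python3 - <<'E'
from h import *
S=lambda u,v:(205+u/3.3333-.35,145+v/3.33-.35)
D=lambda u,v:(225+(u-400)/4-.4,135+v/4-.4)
np.set_printoptions(precision=4,suppress=True)
P={}
for k,s,d in [("boss",(195,183),(588,257)),("pintop",(263,100),(743,222)),("hubtop",(149,28),(606,46)),("tipL",(92,47),(543,43)),("tipR",(205,39),(668,88)),("legbend",(40,135),(463,150)),("lugstop",(128,285),(435,315))]:
    rs=[ray("scene",*S(*s)),ray("side",*D(*d))]
    x,e=tri(rs);P[k]=x;print(k,x,e[0])
b,p,h=P['boss'][:2],P['pintop'][:2],P['hubtop'][:2]
print("d boss-pin",np.linalg.norm(b-p),"hub-pin",np.linalg.norm(h-p),"tips",np.linalg.norm(P['tipL']-P['tipR']))
a0=np.arctan2(*(b-p)[::-1]);a1=np.arctan2(*(h-p)[::-1]);print("dir home",a0,"bow",a1,"swing",a0-a1)
print("jar",atz("scene",*S(327,90),.096),"lemon",atz("scene",478*.64,411*.64,.028),"salt",atz("scene",514*.64,335*.64,.085))
print("mug",atz("scene",385*.64,192*.64,.09),"bottle",atz("scene",430*.64,225*.64,0))
for n in("scene","wrist"): print(R.from_euler('xyz',camera_model(n)['rotation']).as_matrix()[:,2])
E
```

```text
boss [0.5085 0.1821 0.1123] 0.2
pintop [0.6132 0.1779 0.1202] 0.8
hubtop [0.5357 0.2439 0.2299] 0.0
tipL [0.5058 0.277  0.2153] 1.0
tipR [0.5646 0.2103 0.2147] 1.4
legbend [0.4607 0.2986 0.1296] 10.9
lugstop [0.4066 0.1806 0.0905] 0.8
d boss-pin 0.10481593690785014 hub-pin 0.10176289820913573 tips 0.0888743256421982
dir home 3.101500808638128 bow 2.4360595516592047 swing 0.6654412569789234
jar [0.6775 0.147  0.096 ] lemon [0.4449 0.0107 0.028 ] salt [0.5799 0.0162 0.085 ]
mug [0.7886 0.4157 0.09  ] bottle [0.8406 0.3285 0.    ]
[ 0.5794  0.342  -0.7398]
[-0.2524  0.101  -0.9623]
```

Measurements agree with the given sizes:

| Quantity | Measured | Expected |
|---|---|---|
| Pin to hub | 102 mm | 102 mm |
| Pin to boss | 105 mm | 102 mm |
| Boss height | 112 mm | 110 mm |

The swing is about 0.67 rad. I'll push the bow's free end with shut fingers from the +y side.

{"api": "apply_moves", "payload": {
  "steps": [
    {"translation": [0.096, -0.1, 0], "rotation": [0, 0, -0.06]},
    {"translation": [0.192, -0.2, 0], "rotation": [0, 0, -0.12]},
    {"translation": [0.288, -0.3, 0], "rotation": [0, 0, -0.18]},
    {"translation": [0.384, -0.4, 0], "rotation": [0, 0, -0.24]},
    {"translation": [0.48, -0.5, 0], "rotation": [0, 0, -0.3]},
    {"translation": [0.576, -0.6, 0], "rotation": [0, 0, -0.36]},
    {"translation": [0.672, -0.7, 0], "rotation": [0, 0, -0.42]},
    {"translation": [0.768, -0.8, 0], "rotation": [0, 0, -0.48]},
    {"translation": [0.864, -0.9, 0], "rotation": [0, 0, -0.54]},
    {"translation": [0.96, -1.0, 0], "rotation": [0, 0, -0.61]}
  ],
  "jaw": 1,
  "newtons": 30
}}

```text
t: 1.03
eef_pos: [0.4949, 0.374, 0.2266]
ee_rot: [-3.142, 0.0, -0.706]
force: [-0.1, 0.3, 0.6]
width: 0.027
gripper_force: 0.0
```

{"api": "apply_moves", "payload": {
  "steps": [
    {"translation": [0, -0.02, -0.05], "rotation": [0, 0, 0]},
    {"translation": [0, -0.04, -0.11], "rotation": [0, 0, 0]},
    {"translation": [0, -0.044, -0.17], "rotation": [0, 0, 0]},
    {"translation": [0, -0.044, -0.23], "rotation": [0, 0, 0]},
    {"translation": [0, -0.044, -0.29], "rotation": [0, 0, 0]},
    {"translation": [0, -0.044, -0.35], "rotation": [0, 0, 0]},
    {"translation": [0, -0.044, -0.41], "rotation": [0, 0, 0]},
    {"translation": [0, -0.044, -0.46], "rotation": [0, 0, 0]},
    {"translation": [0, -0.044, -0.488], "rotation": [0, 0, 0]},
    {"translation": [0, -0.044, -0.488], "rotation": [0, 0, 0]}
  ]
}}

```text
t: 1.87
eef_pos: [0.4933, 0.3635, 0.1028]
ee_rot: [3.138, 0.0, -0.705]
force: [-0.5, 0.3, 0.2]
width: 0.0005
gripper_force: 0.0
```

Run:
```python
from h import *
import cv2
s=get_state();print({k:np.round(s[k],3) for k in('t','eef_pos','ee_rot','force','moment','width')})
o=np.zeros((600,800,3),np.uint8)
o[:,:400]=cv2.resize(grab_frame("scene")[110:260,190:290],(400,600));o[:,400:]=cv2.resize(grab_frame("side")[95:245,215:315],(400,600))
cv2.imwrite("pics/c2.png",o)
```

```text
{'t': np.float64(1.867), 'eef_pos': array([0.493, 0.364, 0.103]), 'ee_rot': array([ 3.138,  0.   , -0.705]), 'force': array([-0.508,  0.284,  0.161]), 'moment': array([0.034, 0.016, 0.   ]), 'width': np.float64(0.0)}
```

View pics/c2.png

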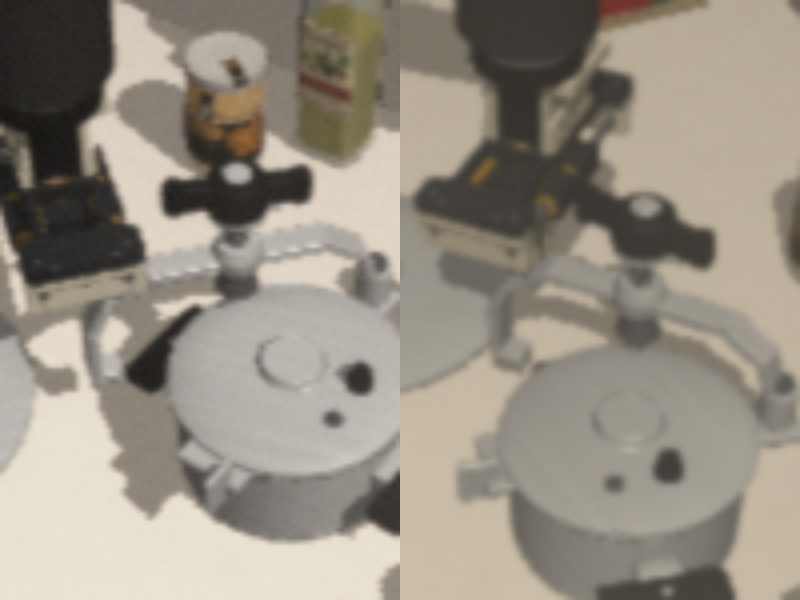

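The fingers are beside the bow's end at (crop scene 90,290) and touch nothing. Next is the arc about the pin.

Run:
```python
import numpy as np
p=np.array([.612,.178]);t=np.array([.494,.364])-p
f=lambda d:np.array([[np.cos(d),-np.sin(d)],[np.sin(d),np.cos(d)]])@t
for a,b in((0,.5),(.5,.75),(.75,.85)):
    for d in np.linspace(a,b,11)[1:]: print(np.round((f(d)-f(a))/.25,3),round((d-a)/.5236,3))
    print()
```

```text
[-0.037 -0.025] 0.095
[-0.072 -0.051] 0.191
[-0.106 -0.079] 0.286
[-0.138 -0.109] 0.382
[-0.169 -0.14 ] 0.477
[-0.199 -0.173] 0.573
[-0.226 -0.207] 0.668
[-0.252 -0.243] 0.764
[-0.277 -0.279] 0.859
[-0.299 -0.317] 0.955

[-0.01  -0.019] 0.048
[-0.02  -0.039] 0.095
[-0.03  -0.059] 0.143
[-0.039 -0.079] 0.191
[-0.047 -0.099] 0.239
[-0.055 -0.12 ] 0.286
[-0.063 -0.141] 0.334
[-0.069 -0.162] 0.382
[-0.076 -0.183] 0.43
[-0.082 -0.204] 0.477

[-0.002 -0.009] 0.019
[-0.004 -0.017] 0.038
[-0.006 -0.026] 0.057
[-0.008 -0.034] 0.076
[-0.01  -0.043] 0.095
[-0.012 -0.052] 0.115
[-0.013 -0.06 ] 0.134
[-0.015 -0.069] 0.153
[-0.017 -0.078] 0.172
[-0.018 -0.086] 0.191
```

{"api": "apply_moves", "payload": {
  "steps": [
    {"translation": [-0.037, -0.025, 0], "rotation": [0, 0, 0.095]},
    {"translation": [-0.072, -0.051, 0], "rotation": [0, 0, 0.191]},
    {"translation": [-0.106, -0.079, 0], "rotation": [0, 0, 0.286]},
    {"translation": [-0.138, -0.109, 0], "rotation": [0, 0, 0.382]},
    {"translation": [-0.169, -0.14, 0], "rotation": [0, 0, 0.477]},
    {"translation": [-0.199, -0.173, 0], "rotation": [0, 0, 0.573]},
    {"translation": [-0.226, -0.207, 0], "rotation": [0, 0, 0.668]},
    {"translation": [-0.252, -0.243, 0], "rotation": [0, 0, 0.764]},
    {"translation": [-0.277, -0.279, 0], "rotation": [0, 0, 0.859]},
    {"translation": [-0.299, -0.317, 0], "rotation": [0, 0, 0.955]}
  ]
}}

```text
t: 2.8
eef_pos: [0.4209, 0.2883, 0.1065]
ee_rot: [-3.134, -0.003, -0.202]
force: [2.0, 8.2, -3.7]
width: 0.0002
gripper_force: 4.1
```

{"api": "apply_moves", "payload": {
  "steps": [
    {"translation": [-0.01, -0.019, 0], "rotation": [0, 0, 0.048]},
    {"translation": [-0.02, -0.039, 0], "rotation": [0, 0, 0.095]},
    {"translation": [-0.03, -0.059, 0], "rotation": [0, 0, 0.143]},
    {"translation": [-0.039, -0.079, 0], "rotation": [0, 0, 0.191]},
    {"translation": [-0.047, -0.099, 0], "rotation": [0, 0, 0.239]},
    {"translation": [-0.055, -0.12, 0], "rotation": [0, 0, 0.286]},
    {"translation": [-0.063, -0.141, 0], "rotation": [0, 0, 0.334]},
    {"translation": [-0.069, -0.162, 0], "rotation": [0, 0, 0.382]},
    {"translation": [-0.076, -0.183, 0], "rotation": [0, 0, 0.43]},
    {"translation": [-0.082, -0.204, 0], "rotation": [0, 0, 0.477]}
  ]
}}

```text
t: 3.63
eef_pos: [0.3999, 0.2372, 0.1064]
ee_rot: [-3.135, -0.004, 0.046]
force: [-2.0, 8.4, -1.6]
width: 0.0006
gripper_force: 4.3
```

{"api": "apply_moves", "payload": {
  "steps": [
    {"translation": [-0.002, -0.009, 0], "rotation": [0, 0, 0.019]},
    {"translation": [-0.004, -0.017, 0], "rotation": [0, 0, 0.038]},
    {"translation": [-0.006, -0.026, 0], "rotation": [0, 0, 0.057]},
    {"translation": [-0.008, -0.034, 0], "rotation": [0, 0, 0.076]},
    {"translation": [-0.009, -0.038, 0], "rotation": [0, 0, 0.085]},
    {"translation": [-0.01, -0.043, 0], "rotation": [0, 0, 0.095]},
    {"translation": [-0.011, -0.048, 0], "rotation": [0, 0, 0.1]},
    {"translation": [-0.012, -0.052, 0], "rotation": [0, 0, 0.11]},
    {"translation": [-0.012, -0.056, 0], "rotation": [0, 0, 0.11]},
    {"translation": [-0.012, -0.06, 0], "rotation": [0, 0, 0.11]}
  ]
}}

```text
t: 4.47
eef_pos: [0.3966, 0.222, 0.1062]
ee_rot: [-3.136, -0.003, 0.103]
force: [-5.5, 8.3, 1.3]
width: 0.0001
gripper_force: 4.5
```

{"api": "apply_moves", "payload": {
  "steps": [
    {"translation": [0, -0.003, 0], "rotation": [0, 0, 0]},
    {"translation": [0, -0.006, 0], "rotation": [0, 0, 0]},
    {"translation": [0, -0.009, 0], "rotation": [0, 0, 0]},
    {"translation": [0, -0.012, 0], "rotation": [0, 0, 0]},
    {"translation": [0, -0.015, 0], "rotation": [0, 0, 0]},
    {"translation": [0, -0.018, 0], "rotation": [0, 0, 0]},
    {"translation": [0, -0.021, 0], "rotation": [0, 0, 0]},
    {"translation": [0, -0.024, 0], "rotation": [0, 0, 0]},
    {"translation": [0, -0.027, 0], "rotation": [0, 0, 0]},
    {"translation": [0, -0.03, 0], "rotation": [0, 0, 0]}
  ]
}}

```text
t: 5.3
eef_pos: [0.3967, 0.2189, 0.1065]
ee_rot: [-3.129, -0.005, 0.102]
force: [-16.4, 29.3, -3.1]
width: 0.0002
gripper_force: 15.3
```

Force rose to about 30 N at the predicted home position. Retreating and looking.

{"api": "apply_moves", "payload": {
  "steps": [
    {"translation": [0, 0.06, 0], "rotation": [0, 0, 0]},
    {"translation": [0, 0.13, 0], "rotation": [0, 0, 0]},
    {"translation": [-0.05, 0.2, 0.03], "rotation": [0, 0, 0]},
    {"translation": [-0.05, 0.22, 0.12], "rotation": [0, 0, 0]},
    {"translation": [-0.05, 0.22, 0.24], "rotation": [0, 0, 0]},
    {"translation": [-0.05, 0.22, 0.38], "rotation": [0, 0, 0]},
    {"translation": [-0.05, 0.22, 0.52], "rotation": [0, 0, 0]},
    {"translation": [-0.05, 0.22, 0.66], "rotation": [0, 0, 0]},
    {"translation": [-0.05, 0.22, 0.76], "rotation": [0, 0, 0]},
    {"translation": [-0.05, 0.22, 0.8], "rotation": [0, 0, 0]}
  ]
}}

```text
t: 6.13
eef_pos: [0.3846, 0.268, 0.3097]
ee_rot: [-3.137, -0.006, 0.103]
force: [0.3, 0.1, -0.7]
width: 0.0002
gripper_force: 0.0
```

Run:
```python
from h import *
import cv2
s=get_state();print({k:np.round(s[k],3) for k in('t','q','eef_pos','ee_rot','force','moment','width')})
o=np.zeros((600,800,3),np.uint8)
o[:,:400]=cv2.resize(grab_frame("scene")[130:280,220:320],(400,600));o[:,400:]=cv2.resize(grab_frame("side")[115:265,225:325],(400,600))
cv2.imwrite("pics/c3.png",o)
```

```text
{'t': np.float64(6.133), 'q': array([ 1.032, -0.041, -0.287,  0.002, -1.319,  0.641]), 'eef_pos': array([0.385, 0.268, 0.31 ]), 'ee_rot': array([-3.137, -0.006,  0.103]), 'force': array([ 0.337,  0.094, -0.693]), 'moment': array([ 0.081, -0.07 , -0.017]), 'width': np.float64(0.0)}
```

View pics/c3.png

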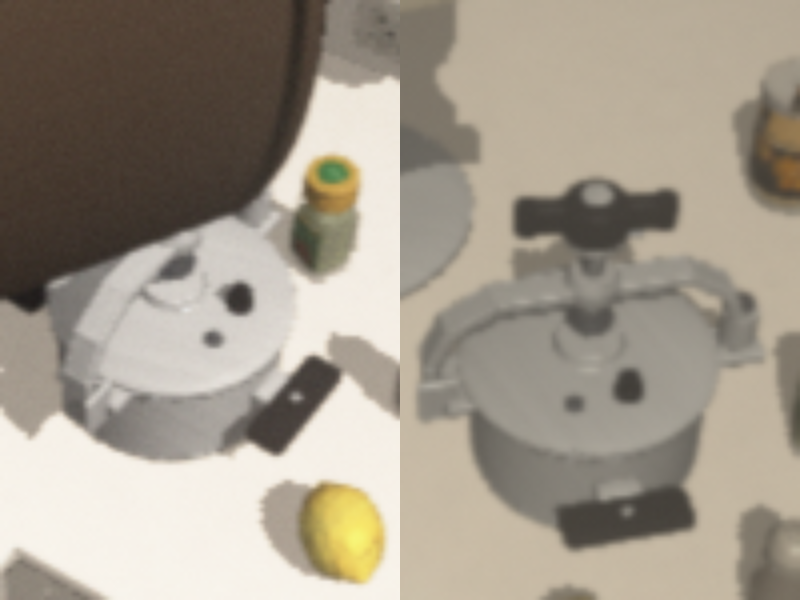

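The bow lies over the lid at the lug's stop. The knob hub top is at side crop (597,193), with wing tips at (517,217) and (676,210). Now computing the knob position.

Run:
```python
from h import *
D=lambda u,v:(225+(u-400)/4-.4,115+v/4-.4)
for k,u,v,z in(("hub",597,193,.2299),("L",515,217,.2125),("R",679,210,.2125),("pin",742,302,.120)): print(k,atz("side",*D(u,v),z).round(4))
```

```text
hub [0.5101 0.1844 0.2299]
L [0.4635 0.1962 0.2125]
R [0.5595 0.1755 0.2125]
pin [0.612  0.1774 0.12  ]
```

Knob axis is at (0.510, 0.183) and the wings lie along about -11.5°. I'll use the part-open fingers as a centred two-prong wrench on the wings.

{"api": "apply_moves", "payload": {
  "steps": [
    {"translation": [0.05, -0.03, 0], "rotation": [0, 0, -0.1]},
    {"translation": [0.11, -0.07, 0], "rotation": [0, 0, -0.2]},
    {"translation": [0.17, -0.11, 0], "rotation": [0, 0, -0.3]},
    {"translation": [0.23, -0.15, 0], "rotation": [0, 0, -0.4]},
    {"translation": [0.29, -0.19, 0], "rotation": [0, 0, -0.5]},
    {"translation": [0.35, -0.23, 0], "rotation": [0, 0, -0.6]},
    {"translation": [0.41, -0.27, 0], "rotation": [0, 0, -0.7]},
    {"translation": [0.46, -0.31, 0], "rotation": [0, 0, -0.8]},
    {"translation": [0.5, -0.335, 0], "rotation": [0, 0, -0.9]},
    {"translation": [0.502, -0.34, 0], "rotation": [0, 0, -1.0]}
  ],
  "jaw": -0.36
}}

```text
t: 7.07
eef_pos: [0.5097, 0.1806, 0.3026]
ee_rot: [3.139, 0.001, -0.426]
force: [0.2, 0.4, 0.6]
width: 0.0582
gripper_force: 0.0
```

{"api": "apply_moves", "payload": {
  "steps": [
    {"translation": [0, 0, 0], "rotation": [0, 0, -0.1]},
    {"translation": [0, 0, 0], "rotation": [0, 0, -0.2]},
    {"translation": [0, 0, 0], "rotation": [0, 0, -0.3]},
    {"translation": [0, 0, 0], "rotation": [0, 0, -0.41]},
    {"translation": [0, 0, -0.03], "rotation": [0, 0, -0.41]},
    {"translation": [0, 0, -0.06], "rotation": [0, 0, -0.41]},
    {"translation": [0, 0, -0.1], "rotation": [0, 0, -0.41]},
    {"translation": [0, 0, -0.14], "rotation": [0, 0, -0.41]},
    {"translation": [0, 0, -0.16], "rotation": [0, 0, -0.41]},
    {"translation": [0, 0, -0.16], "rotation": [0, 0, -0.41]}
  ]
}}

```text
t: 7.9
eef_pos: [0.5079, 0.1812, 0.2625]
ee_rot: [3.139, 0.001, -0.636]
force: [0.2, 0.6, -0.3]
width: 0.0596
gripper_force: 0.0
```

Run:
```python
from h import *
import cv2
s=get_state();print({k:np.round(s[k],3) for k in('t','q','eef_pos','ee_rot','force','moment','width')})
w=grab_frame("wrist")
o=np.zeros((600,800,3),np.uint8)
o[:400,:400]=cv2.resize(w[60:360,100:400],(400,400));o[:,400:]=cv2.resize(grab_frame("side")[95:245,225:325],(400,600))
cv2.imwrite("pics/c4.png",o)
```

```text
{'t': np.float64(7.9), 'q': array([ 0.706,  0.114, -0.228, -0.   , -1.231,  0.229]), 'eef_pos': array([0.508, 0.181, 0.262]), 'ee_rot': array([ 3.139e+00,  1.000e-03, -6.360e-01]), 'force': array([ 0.154,  0.607, -0.26 ]), 'moment': array([0.028, 0.015, 0.055]), 'width': np.float64(0.06)}
```

View pics/c4.png

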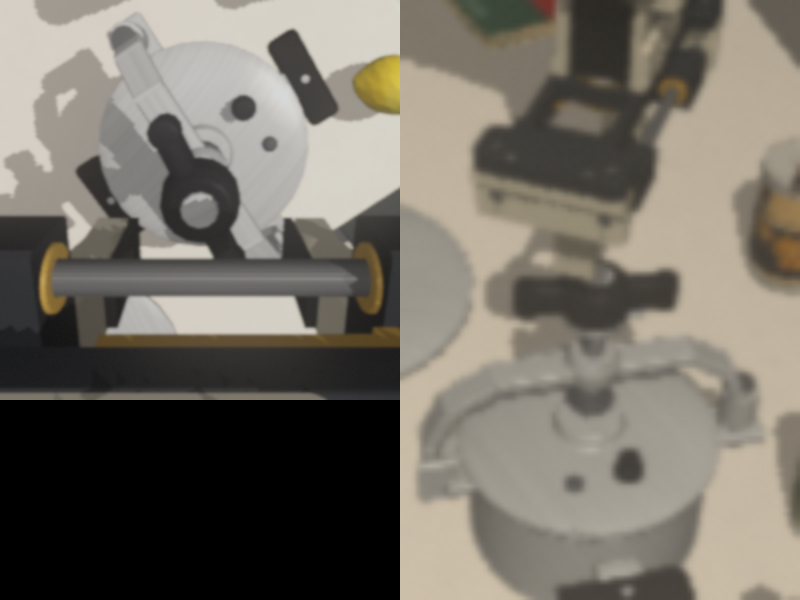

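The wrist view shows the hub between the two fingers and the wings running obliquely clear of both. Now checking the centring with the wrist camera.

Run:
```python
from h import *
W=lambda u,v:(100+u*.75-.1,60+v*.75-.1)
print("hub",atz("wrist",*W(200,208),.230),"tip1",atz("wrist",*W(165,127),.215))
print(get_state()['eef_pos'])
```

```text
hub [0.51070376 0.18590234 0.23      ] tip1 [0.55244335 0.17749117 0.215     ]
[0.50878119 0.18152554 0.26434025]
```

{"api": "apply_moves", "payload": {
  "steps": [
    {"translation": [0.003, 0.007, -0.02], "rotation": [0, 0, 0]},
    {"translation": [0.006, 0.014, -0.05], "rotation": [0, 0, 0]},
    {"translation": [0.006, 0.014, -0.08], "rotation": [0, 0, 0]},
    {"translation": [0.006, 0.014, -0.11], "rotation": [0, 0, 0]},
    {"translation": [0.006, 0.014, -0.14], "rotation": [0, 0, 0]},
    {"translation": [0.006, 0.014, -0.17], "rotation": [0, 0, 0]},
    {"translation": [0.006, 0.014, -0.2], "rotation": [0, 0, 0]},
    {"translation": [0.006, 0.014, -0.23], "rotation": [0, 0, 0]},
    {"translation": [0.006, 0.014, -0.26], "rotation": [0, 0, 0]},
    {"translation": [0.006, 0.014, -0.27], "rotation": [0, 0, 0]}
  ]
}}

```text
t: 8.83
eef_pos: [0.5097, 0.1848, 0.1955]
ee_rot: [3.14, 0.001, -0.636]
force: [-0.2, 0.7, 0.2]
width: 0.0596
gripper_force: 0.0
```

{"api": "apply_moves", "payload": {
  "steps": [
    {"translation": [0, 0, 0], "rotation": [0, 0, -0.1]},
    {"translation": [0, 0, 0], "rotation": [0, 0, -0.2]},
    {"translation": [0, 0, 0], "rotation": [0, 0, -0.3]},
    {"translation": [0, 0, 0], "rotation": [0, 0, -0.4]},
    {"translation": [0, 0, 0], "rotation": [0, 0, -0.5]},
    {"translation": [0, 0, 0], "rotation": [0, 0, -0.6]},
    {"translation": [0, 0, 0], "rotation": [0, 0, -0.7]},
    {"translation": [0, 0, 0], "rotation": [0, 0, -0.8]},
    {"translation": [0, 0, 0], "rotation": [0, 0, -0.9]},
    {"translation": [0, 0, 0], "rotation": [0, 0, -1]}
  ]
}}

```text
t: 9.67
eef_pos: [0.5104, 0.1852, 0.1971]
ee_rot: [-3.141, 0.0, -1.162]
force: [-0.2, -0.4, 0.5]
width: 0.0596
gripper_force: 0.0
```

```bash
cat > st.py <<'E'
from station import *
import numpy as np
s=get_state();print({k:np.round(s[k],3).tolist() for k in('t','eef_pos','ee_rot','force','moment','width')},'q6',s['q'][5].round(3))
E
python3 st.py
```

```text
{'t': 9.667, 'eef_pos': [0.51, 0.185, 0.197], 'ee_rot': [-3.141, 0.0, -1.162], 'force': [-0.202, -0.394, 0.521], 'moment': [0.074, -0.042, 0.021], 'width': 0.06} q6 -0.301
```

{"api": "apply_moves", "payload": {
  "steps": [
    {"translation": [0, 0, 0], "rotation": [0, 0, -0.1]},
    {"translation": [0, 0, 0], "rotation": [0, 0, -0.2]},
    {"translation": [0, 0, 0], "rotation": [0, 0, -0.3]},
    {"translation": [0, 0, 0], "rotation": [0, 0, -0.4]},
    {"translation": [0, 0, 0], "rotation": [0, 0, -0.5]},
    {"translation": [0, 0, 0], "rotation": [0, 0, -0.6]},
    {"translation": [0, 0, 0], "rotation": [0, 0, -0.7]},
    {"translation": [0, 0, 0], "rotation": [0, 0, -0.8]},
    {"translation": [0, 0, 0], "rotation": [0, 0, -0.9]},
    {"translation": [0, 0, 0], "rotation": [0, 0, -1]}
  ]
}}

```text
t: 10.5
eef_pos: [0.5102, 0.1857, 0.1966]
ee_rot: [3.141, 0.001, -1.686]
force: [-0.1, 2.8, -3.3]
width: 0.0593
gripper_force: 2.3
```

```bash
python3 st.py
```

```text
{'t': 10.5, 'eef_pos': [0.51, 0.186, 0.197], 'ee_rot': [3.141, 0.001, -1.686], 'force': [-0.106, 2.829, -3.294], 'moment': [0.959, -0.137, 0.128], 'width': 0.059} q6 -0.824
```

{"api": "apply_moves", "payload": {
  "steps": [
    {"translation": [0, 0, 0], "rotation": [0, 0, -0.1]},
    {"translation": [0, 0, 0], "rotation": [0, 0, -0.2]},
    {"translation": [0, 0, 0], "rotation": [0, 0, -0.3]},
    {"translation": [0, 0, 0], "rotation": [0, 0, -0.4]},
    {"translation": [0, 0, 0], "rotation": [0, 0, -0.5]},
    {"translation": [0, 0, 0], "rotation": [0, 0, -0.6]},
    {"translation": [0, 0, 0], "rotation": [0, 0, -0.7]},
    {"translation": [0, 0, 0], "rotation": [0, 0, -0.8]},
    {"translation": [0, 0, 0], "rotation": [0, 0, -0.9]},
    {"translation": [0, 0, 0], "rotation": [0, 0, -1]}
  ]
}}

```text
t: 11.33
eef_pos: [0.5104, 0.1857, 0.1967]
ee_rot: [3.141, 0.001, -2.209]
force: [1.4, 1.5, -3.1]
width: 0.0595
gripper_force: 2.3
```

```bash
python3 st.py
```

```text
{'t': 11.333, 'eef_pos': [0.51, 0.186, 0.197], 'ee_rot': [3.141, 0.001, -2.209], 'force': [1.409, 1.46, -3.059], 'moment': [0.801, -0.486, 0.118], 'width': 0.06} q6 -1.348
```

{"api": "apply_moves", "payload": {
  "steps": [
    {"translation": [0, 0, 0], "rotation": [0, 0, -0.1]},
    {"translation": [0, 0, 0], "rotation": [0, 0, -0.2]},
    {"translation": [0, 0, 0], "rotation": [0, 0, -0.3]},
    {"translation": [0, 0, 0], "rotation": [0, 0, -0.4]},
    {"translation": [0, 0, 0], "rotation": [0, 0, -0.5]},
    {"translation": [0, 0, 0], "rotation": [0, 0, -0.6]},
    {"translation": [0, 0, 0], "rotation": [0, 0, -0.7]},
    {"translation": [0, 0, 0], "rotation": [0, 0, -0.8]},
    {"translation": [0, 0, 0], "rotation": [0, 0, -0.9]},
    {"translation": [0, 0, 0], "rotation": [0, 0, -1]}
  ]
}}

```text
t: 12.17
eef_pos: [0.5104, 0.1854, 0.1967]
ee_rot: [3.141, 0.0, -2.733]
force: [2.4, 0.4, -2.7]
width: 0.0595
gripper_force: 2.3
```

```bash
python3 st.py
```

```text
{'t': 12.167, 'eef_pos': [0.51, 0.185, 0.197], 'ee_rot': [3.141, 0.0, -2.733], 'force': [2.407, 0.428, -2.72], 'moment': [0.537, -0.606, 0.171], 'width': 0.06} q6 -1.871
```

{"api": "apply_moves", "payload": {
  "steps": [
    {"translation": [0, 0, 0], "rotation": [0, 0, -0.1]},
    {"translation": [0, 0, 0], "rotation": [0, 0, -0.2]},
    {"translation": [0, 0, 0], "rotation": [0, 0, -0.3]},
    {"translation": [0, 0, 0], "rotation": [0, 0, -0.4]},
    {"translation": [0, 0, 0], "rotation": [0, 0, -0.5]},
    {"translation": [0, 0, 0], "rotation": [0, 0, -0.6]},
    {"translation": [0, 0, 0], "rotation": [0, 0, -0.7]},
    {"translation": [0, 0, 0], "rotation": [0, 0, -0.8]},
    {"translation": [0, 0, 0], "rotation": [0, 0, -0.9]},
    {"translation": [0, 0, 0], "rotation": [0, 0, -1]}
  ]
}}

```text
t: 13.0
eef_pos: [0.5102, 0.1853, 0.1966]
ee_rot: [3.141, -0.0, 3.027]
force: [0.6, 1.5, -2.4]
width: 0.0598
gripper_force: 2.3
```

```bash
python3 st.py
```

```text
{'t': 13.0, 'eef_pos': [0.51, 0.185, 0.197], 'ee_rot': [3.141, -0.0, 3.027], 'force': [0.585, 1.518, -2.407], 'moment': [0.364, -0.458, 0.069], 'width': 0.06} q6 -2.395
```

{"api": "apply_moves", "payload": {
  "steps": [
    {"translation": [0, 0, 0], "rotation": [0, 0, -0.1]},
    {"translation": [0, 0, 0], "rotation": [0, 0, -0.2]},
    {"translation": [0, 0, 0], "rotation": [0, 0, -0.3]},
    {"translation": [0, 0, 0], "rotation": [0, 0, -0.4]},
    {"translation": [0, 0, 0], "rotation": [0, 0, -0.5]},
    {"translation": [0, 0, 0], "rotation": [0, 0, -0.6]},
    {"translation": [0, 0, 0], "rotation": [0, 0, -0.7]},
    {"translation": [0, 0, 0], "rotation": [0, 0, -0.8]},
    {"translation": [0, 0, 0], "rotation": [0, 0, -0.8]},
    {"translation": [0, 0, 0], "rotation": [0, 0, -0.8]}
  ]
}}

```text
t: 13.83
eef_pos: [0.5102, 0.1852, 0.1969]
ee_rot: [3.142, -0.0, 2.612]
force: [-0.1, 1.3, -0.2]
width: 0.0595
gripper_force: 0.5
```

```bash
python3 st.py
```

```text
{'t': 13.833, 'eef_pos': [0.51, 0.185, 0.197], 'ee_rot': [3.142, -0.0, 2.612], 'force': [-0.074, 1.256, -0.22], 'moment': [0.288, 0.008, 0.07], 'width': 0.059} q6 -2.81
```

{"api": "apply_moves", "payload": {
  "steps": [
    {"translation": [0, 0, 0], "rotation": [0, 0, 0.1]},
    {"translation": [0, 0, 0], "rotation": [0, 0, 0.2]},
    {"translation": [0, 0, 0], "rotation": [0, 0, 0.3]},
    {"translation": [0, 0, 0], "rotation": [0, 0, 0.4]},
    {"translation": [0, 0, 0], "rotation": [0, 0, 0.5]},
    {"translation": [0, 0, 0], "rotation": [0, 0, 0.6]},
    {"translation": [0, 0, 0], "rotation": [0, 0, 0.7]},
    {"translation": [0, 0, 0], "rotation": [0, 0, 0.8]},
    {"translation": [0, 0, 0], "rotation": [0, 0, 0.9]},
    {"translation": [0, 0, 0], "rotation": [0, 0, 1]}
  ]
}}

```text
t: 14.67
eef_pos: [0.5105, 0.1851, 0.1974]
ee_rot: [3.142, 0.001, 3.138]
force: [0.1, -0.8, -0.1]
width: 0.0595
gripper_force: 0.0
```

{"api": "apply_moves", "payload": {
  "steps": [
    {"translation": [0, 0, 0], "rotation": [0, 0, 0.1]},
    {"translation": [0, 0, 0], "rotation": [0, 0, 0.2]},
    {"translation": [0, 0, 0], "rotation": [0, 0, 0.3]},
    {"translation": [0, 0, 0], "rotation": [0, 0, 0.4]},
    {"translation": [0, 0, 0], "rotation": [0, 0, 0.5]},
    {"translation": [0, 0, 0], "rotation": [0, 0, 0.6]},
    {"translation": [0, 0, 0], "rotation": [0, 0, 0.7]},
    {"translation": [0, 0, 0], "rotation": [0, 0, 0.8]},
    {"translation": [0, 0, 0], "rotation": [0, 0, 0.9]},
    {"translation": [0, 0, 0], "rotation": [0, 0, 1]}
  ]
}}

```text
t: 15.5
eef_pos: [0.5105, 0.1851, 0.1974]
ee_rot: [-3.141, 0.001, -2.621]
force: [-0.2, 0.1, -0.1]
width: 0.0598
gripper_force: 0.0
```

{"api": "apply_moves", "payload": {
  "steps": [
    {"translation": [0, 0, 0], "rotation": [0, 0, 0.1]},
    {"translation": [0, 0, 0], "rotation": [0, 0, 0.2]},
    {"translation": [0, 0, 0], "rotation": [0, 0, 0.3]},
    {"translation": [0, 0, 0], "rotation": [0, 0, 0.4]},
    {"translation": [0, 0, 0], "rotation": [0, 0, 0.5]},
    {"translation": [0, 0, 0], "rotation": [0, 0, 0.6]},
    {"translation": [0, 0, 0], "rotation": [0, 0, 0.7]},
    {"translation": [0, 0, 0], "rotation": [0, 0, 0.8]},
    {"translation": [0, 0, 0], "rotation": [0, 0, 0.9]},
    {"translation": [0, 0, 0], "rotation": [0, 0, 1]}
  ]
}}

```text
t: 16.33
eef_pos: [0.5105, 0.1851, 0.1974]
ee_rot: [-3.141, 0.0, -2.098]
force: [-0.2, -0.6, 0.6]
width: 0.0592
gripper_force: 0.0
```

{"api": "apply_moves", "payload": {
  "steps": [
    {"translation": [0, 0, 0], "rotation": [0, 0, 0.1]},
    {"translation": [0, 0, 0], "rotation": [0, 0, 0.2]},
    {"translation": [0, 0, 0], "rotation": [0, 0, 0.3]},
    {"translation": [0, 0, 0], "rotation": [0, 0, 0.4]},
    {"translation": [0, 0, 0], "rotation": [0, 0, 0.5]},
    {"translation": [0, 0, 0], "rotation": [0, 0, 0.6]},
    {"translation": [0, 0, 0], "rotation": [0, 0, 0.67]},
    {"translation": [0, 0, 0], "rotation": [0, 0, 0.67]},
    {"translation": [0, 0, 0], "rotation": [0, 0, 0.67]},
    {"translation": [0, 0, 0], "rotation": [0, 0, 0.67]}
  ]
}}

```text
t: 17.17
eef_pos: [0.5104, 0.1851, 0.1972]
ee_rot: [-3.141, 0.0, -1.752]
force: [0.1, -0.4, 0.1]
width: 0.0596
gripper_force: 0.0
```

```bash
python3 st.py
python3 - <<'E'
from h import *
import cv2
w=grab_frame("wrist")
o=np.zeros((600,800,3),np.uint8)
o[:400,:400]=cv2.resize(w[60:360,100:400],(400,400));o[:,400:]=cv2.resize(grab_frame("side")[95:245,225:325],(400,600))
cv2.imwrite("pics/c5.png",o)
E
```

```text
{'t': 17.167, 'eef_pos': [0.51, 0.185, 0.197], 'ee_rot': [-3.141, 0.0, -1.752], 'force': [0.125, -0.404, 0.066], 'moment': [0.141, -0.117, -0.012], 'width': 0.06} q6 -0.89
```

View pics/c5.png

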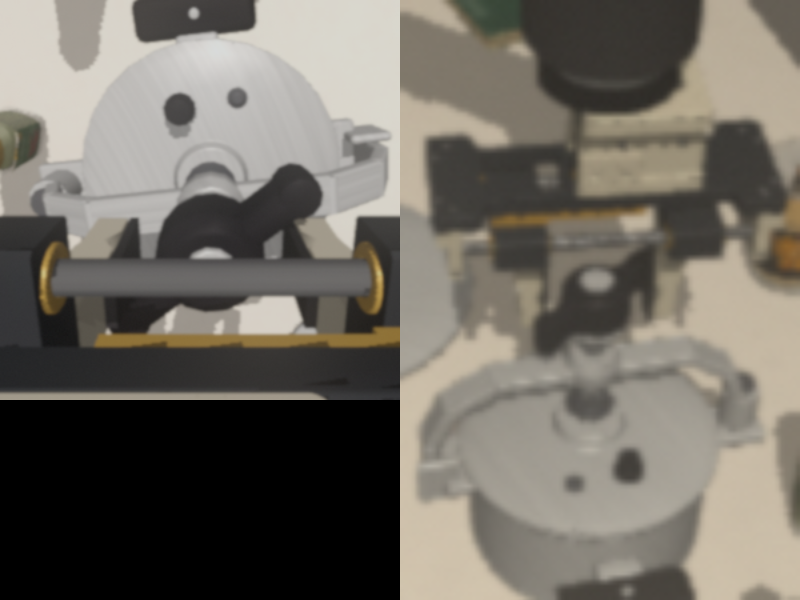

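I noticed that an in-plane rewind only returns to the same wing, so I lift and pass over the wing instead.

{"api": "apply_moves", "payload": {
  "steps": [
    {"translation": [0, 0, 0.04], "rotation": [0, 0, 0]},
    {"translation": [0, 0, 0.1], "rotation": [0, 0, 0]},
    {"translation": [0, 0, 0.16], "rotation": [0, 0, 0]},
    {"translation": [0, 0, 0.22], "rotation": [0, 0, 0]},
    {"translation": [0, 0, 0.24], "rotation": [0, 0, 0]},
    {"translation": [0, 0, 0.24], "rotation": [0, 0, 0.05]},
    {"translation": [0, 0, 0.24], "rotation": [0, 0, 0.12]},
    {"translation": [0, 0, 0.24], "rotation": [0, 0, 0.2]},
    {"translation": [0, 0, 0.24], "rotation": [0, 0, 0.3]},
    {"translation": [0, 0, 0.24], "rotation": [0, 0, 0.4]}
  ]
}}

```text
t: 18.1
eef_pos: [0.5101, 0.1851, 0.2571]
ee_rot: [3.141, 0.0, -1.54]
force: [-0.5, 0.1, 0.8]
width: 0.0598
gripper_force: 0.0
```

{"api": "apply_moves", "payload": {
  "steps": [
    {"translation": [0, 0, 0], "rotation": [0, 0, 0.1]},
    {"translation": [0, 0, 0], "rotation": [0, 0, 0.2]},
    {"translation": [0, 0, 0], "rotation": [0, 0, 0.3]},
    {"translation": [0, 0, 0], "rotation": [0, 0, 0.4]},
    {"translation": [0, 0, 0], "rotation": [0, 0, 0.5]},
    {"translation": [0, 0, 0], "rotation": [0, 0, 0.6]},
    {"translation": [0, 0, 0], "rotation": [0, 0, 0.7]},
    {"translation": [0, 0, 0], "rotation": [0, 0, 0.8]},
    {"translation": [0, 0, 0], "rotation": [0, 0, 0.9]},
    {"translation": [0, 0, 0], "rotation": [0, 0, 1]}
  ]
}}

```text
t: 18.93
eef_pos: [0.5102, 0.1851, 0.2571]
ee_rot: [3.141, 0.0, -1.016]
force: [0.5, 0.3, -0.4]
width: 0.0595
gripper_force: 0.0
```

{"api": "apply_moves", "payload": {
  "steps": [
    {"translation": [0, 0, 0], "rotation": [0, 0, 0.2]},
    {"translation": [0, 0, 0], "rotation": [0, 0, 0.4]},
    {"translation": [0, 0, 0], "rotation": [0, 0, 0.6]},
    {"translation": [0, 0, 0], "rotation": [0, 0, 0.8]},
    {"translation": [0, 0, -0.03], "rotation": [0, 0, 0.9]},
    {"translation": [0, 0, -0.08], "rotation": [0, 0, 0.9]},
    {"translation": [0, 0, -0.13], "rotation": [0, 0, 0.9]},
    {"translation": [0, 0, -0.18], "rotation": [0, 0, 0.9]},
    {"translation": [0, 0, -0.23], "rotation": [0, 0, 0.9]},
    {"translation": [0, 0, -0.245], "rotation": [0, 0, 0.9]}
  ]
}}

```text
t: 19.77
eef_pos: [0.5098, 0.185, 0.1946]
ee_rot: [3.141, 0.001, -0.547]
force: [-0.8, 1.5, 3.2]
width: 0.0597
gripper_force: 2.1
```

```bash
python3 st.py
```

```text
{'t': 19.767, 'eef_pos': [0.51, 0.185, 0.195], 'ee_rot': [3.141, 0.001, -0.547], 'force': [-0.768, 1.484, 3.157], 'moment': [0.407, 0.25, 0.122], 'width': 0.06} q6 0.315
```

{"api": "apply_moves", "payload": {
  "steps": [
    {"translation": [0, 0, 0], "rotation": [0, 0, -0.1]},
    {"translation": [0, 0, 0], "rotation": [0, 0, -0.2]},
    {"translation": [0, 0, 0], "rotation": [0, 0, -0.3]},
    {"translation": [0, 0, 0], "rotation": [0, 0, -0.4]},
    {"translation": [0, 0, 0], "rotation": [0, 0, -0.5]},
    {"translation": [0, 0, 0], "rotation": [0, 0, -0.6]},
    {"translation": [0, 0, 0], "rotation": [0, 0, -0.7]},
    {"translation": [0, 0, 0], "rotation": [0, 0, -0.8]},
    {"translation": [0, 0, 0], "rotation": [0, 0, -0.9]},
    {"translation": [0, 0, 0], "rotation": [0, 0, -1]}
  ]
}}

```text
t: 20.6
eef_pos: [0.5097, 0.1853, 0.1954]
ee_rot: [3.14, 0.001, -1.073]
force: [-0.9, 2.0, -3.5]
width: 0.0595
gripper_force: 2.4
```

```bash
python3 st.py
```

```text
{'t': 20.6, 'eef_pos': [0.51, 0.185, 0.195], 'ee_rot': [3.14, 0.001, -1.073], 'force': [-0.911, 2.041, -3.501], 'moment': [0.86, 0.27, 0.072], 'width': 0.06} q6 -0.212
```

{"api": "apply_moves", "payload": {
  "steps": [
    {"translation": [0, 0, 0], "rotation": [0, 0, -0.1]},
    {"translation": [0, 0, 0], "rotation": [0, 0, -0.2]},
    {"translation": [0, 0, 0], "rotation": [0, 0, -0.3]},
    {"translation": [0, 0, 0], "rotation": [0, 0, -0.4]},
    {"translation": [0, 0, 0], "rotation": [0, 0, -0.5]},
    {"translation": [0, 0, 0], "rotation": [0, 0, -0.6]},
    {"translation": [0, 0, 0], "rotation": [0, 0, -0.7]},
    {"translation": [0, 0, 0], "rotation": [0, 0, -0.8]},
    {"translation": [0, 0, 0], "rotation": [0, 0, -0.9]},
    {"translation": [0, 0, 0], "rotation": [0, 0, -1]}
  ]
}}

```text
t: 21.43
eef_pos: [0.51, 0.1856, 0.1957]
ee_rot: [3.141, 0.001, -1.597]
force: [0.1, 2.4, -2.5]
width: 0.0597
gripper_force: 2.3
```

```bash
python3 st.py
```

```text
{'t': 21.433, 'eef_pos': [0.51, 0.186, 0.196], 'ee_rot': [3.141, 0.001, -1.597], 'force': [0.099, 2.397, -2.502], 'moment': [1.052, -0.068, 0.157], 'width': 0.06} q6 -0.735
```

{"api": "apply_moves", "payload": {
  "steps": [
    {"translation": [0, 0, 0], "rotation": [0, 0, -0.1]},
    {"translation": [0, 0, 0], "rotation": [0, 0, -0.2]},
    {"translation": [0, 0, 0], "rotation": [0, 0, -0.3]},
    {"translation": [0, 0, 0], "rotation": [0, 0, -0.4]},
    {"translation": [0, 0, 0], "rotation": [0, 0, -0.5]},
    {"translation": [0, 0, 0], "rotation": [0, 0, -0.6]},
    {"translation": [0, 0, 0], "rotation": [0, 0, -0.7]},
    {"translation": [0, 0, 0], "rotation": [0, 0, -0.8]},
    {"translation": [0, 0, 0], "rotation": [0, 0, -0.9]},
    {"translation": [0, 0, 0], "rotation": [0, 0, -1]}
  ]
}}

```text
t: 22.27
eef_pos: [0.5103, 0.1857, 0.1958]
ee_rot: [3.141, 0.001, -2.12]
force: [1.3, 1.8, -3.0]
width: 0.0597
gripper_force: 2.3
```

```bash
python3 st.py
```

```text
{'t': 22.267, 'eef_pos': [0.51, 0.186, 0.196], 'ee_rot': [3.141, 0.001, -2.12], 'force': [1.275, 1.8, -2.964], 'moment': [0.938, -0.485, 0.159], 'width': 0.06} q6 -1.259
```

{"api": "apply_moves", "payload": {
  "steps": [
    {"translation": [0, 0, 0], "rotation": [0, 0, -0.1]},
    {"translation": [0, 0, 0], "rotation": [0, 0, -0.2]},
    {"translation": [0, 0, 0], "rotation": [0, 0, -0.3]},
    {"translation": [0, 0, 0], "rotation": [0, 0, -0.4]},
    {"translation": [0, 0, 0], "rotation": [0, 0, -0.5]},
    {"translation": [0, 0, 0], "rotation": [0, 0, -0.6]},
    {"translation": [0, 0, 0], "rotation": [0, 0, -0.7]},
    {"translation": [0, 0, 0], "rotation": [0, 0, -0.8]},
    {"translation": [0, 0, 0], "rotation": [0, 0, -0.9]},
    {"translation": [0, 0, 0], "rotation": [0, 0, -1]}
  ]
}}

```text
t: 23.1
eef_pos: [0.5104, 0.1854, 0.1959]
ee_rot: [3.141, 0.0, -2.644]
force: [0.4, 0.9, -3.3]
width: 0.0596
gripper_force: 2.3
```

```bash
python3 st.py
```

```text
{'t': 23.1, 'eef_pos': [0.51, 0.185, 0.196], 'ee_rot': [3.141, 0.0, -2.644], 'force': [0.436, 0.923, -3.277], 'moment': [0.572, -0.611, 0.148], 'width': 0.06} q6 -1.782
```

{"api": "apply_moves", "payload": {
  "steps": [
    {"translation": [0, 0, 0], "rotation": [0, 0, -0.1]},
    {"translation": [0, 0, 0], "rotation": [0, 0, -0.2]},
    {"translation": [0, 0, 0], "rotation": [0, 0, -0.3]},
    {"translation": [0, 0, 0], "rotation": [0, 0, -0.4]},
    {"translation": [0, 0, 0], "rotation": [0, 0, -0.5]},
    {"translation": [0, 0, 0], "rotation": [0, 0, -0.6]},
    {"translation": [0, 0, 0], "rotation": [0, 0, -0.7]},
    {"translation": [0, 0, 0], "rotation": [0, 0, -0.8]},
    {"translation": [0, 0, 0], "rotation": [0, 0, -0.9]},
    {"translation": [0, 0, 0], "rotation": [0, 0, -1]}
  ]
}}

```text
t: 23.93
eef_pos: [0.5102, 0.1853, 0.1957]
ee_rot: [3.142, -0.0, 3.116]
force: [1.1, 1.7, -2.9]
width: 0.0595
gripper_force: 2.3
```

```bash
python3 st.py
```

```text
{'t': 23.933, 'eef_pos': [0.51, 0.185, 0.196], 'ee_rot': [3.142, -0.0, 3.116], 'force': [1.108, 1.714, -2.895], 'moment': [0.358, -0.562, 0.097], 'width': 0.06} q6 -2.306
```

{"api": "apply_moves", "payload": {
  "steps": [
    {"translation": [0, 0, 0], "rotation": [0, 0, -0.1]},
    {"translation": [0, 0, 0], "rotation": [0, 0, -0.2]},
    {"translation": [0, 0, 0], "rotation": [0, 0, -0.3]},
    {"translation": [0, 0, 0], "rotation": [0, 0, -0.4]},
    {"translation": [0, 0, 0], "rotation": [0, 0, -0.5]},
    {"translation": [0, 0, 0], "rotation": [0, 0, -0.6]},
    {"translation": [0, 0, 0], "rotation": [0, 0, -0.7]},
    {"translation": [0, 0, 0], "rotation": [0, 0, -0.8]},
    {"translation": [0, 0, 0], "rotation": [0, 0, -0.9]},
    {"translation": [0, 0, 0], "rotation": [0, 0, -1]}
  ]
}}

```text
t: 24.77
eef_pos: [0.5099, 0.1852, 0.1956]
ee_rot: [-3.141, -0.001, 2.592]
force: [0.1, 1.7, -3.6]
width: 0.0597
gripper_force: 2.4
```

```bash
python3 st.py;  python3 - <<'E'
from h import *
import cv2
w=grab_frame("wrist")
o=np.zeros((600,800,3),np.uint8)
o[:400,:400]=cv2.resize(w[60:360,100:400],(400,400));o[:,400:]=cv2.resize(grab_frame("side")[95:245,225:325],(400,600))
cv2.imwrite("pics/c6.png",o)
E
```

```text
{'t': 24.767, 'eef_pos': [0.51, 0.185, 0.196], 'ee_rot': [-3.141, -0.001, 2.592], 'force': [0.103, 1.712, -3.613], 'moment': [0.434, -0.272, 0.109], 'width': 0.06} q6 -2.83
```

View pics/c6.png

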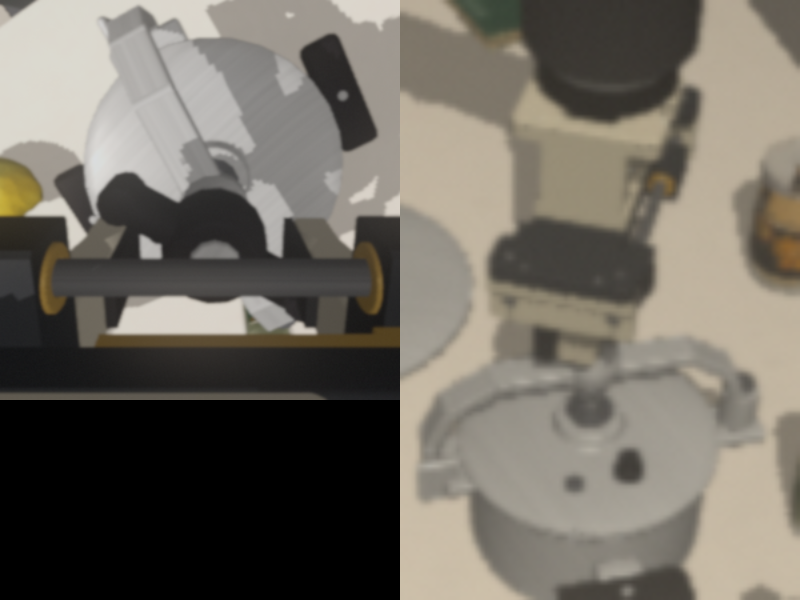

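The wing is still being driven at (125,195) in the wrist view. The foot is now just above the boss (side 588,405). Torque is still about 0.14, so I regrasp with a lift and a 195° rewind.

{"api": "apply_moves", "payload": {
  "steps": [
    {"translation": [0, 0, 0], "rotation": [0, 0, 0.2]},
    {"translation": [0, 0, 0], "rotation": [0, 0, 0.4]},
    {"translation": [0, 0, 0], "rotation": [0, 0, 0.6]},
    {"translation": [0, 0, 0.04], "rotation": [0, 0, 0.7]},
    {"translation": [0, 0, 0.1], "rotation": [0, 0, 0.8]},
    {"translation": [0, 0, 0.16], "rotation": [0, 0, 0.8]},
    {"translation": [0, 0, 0.22], "rotation": [0, 0, 0.8]},
    {"translation": [0, 0, 0.24], "rotation": [0, 0, 0.8]},
    {"translation": [0, 0, 0.24], "rotation": [0, 0, 0.8]},
    {"translation": [0, 0, 0.24], "rotation": [0, 0, 0.8]}
  ]
}}

```text
t: 25.7
eef_pos: [0.5101, 0.185, 0.2555]
ee_rot: [3.141, -0.0, 3.014]
force: [-0.7, -0.4, -0.7]
width: 0.0596
gripper_force: 0.0
```

{"api": "apply_moves", "payload": {
  "steps": [
    {"translation": [0, 0, 0], "rotation": [0, 0, 0.1]},
    {"translation": [0, 0, 0], "rotation": [0, 0, 0.2]},
    {"translation": [0, 0, 0], "rotation": [0, 0, 0.3]},
    {"translation": [0, 0, 0], "rotation": [0, 0, 0.4]},
    {"translation": [0, 0, 0], "rotation": [0, 0, 0.5]},
    {"translation": [0, 0, 0], "rotation": [0, 0, 0.6]},
    {"translation": [0, 0, 0], "rotation": [0, 0, 0.7]},
    {"translation": [0, 0, 0], "rotation": [0, 0, 0.8]},
    {"translation": [0, 0, 0], "rotation": [0, 0, 0.9]},
    {"translation": [0, 0, 0], "rotation": [0, 0, 1]}
  ]
}}

```text
t: 26.53
eef_pos: [0.5097, 0.1848, 0.2544]
ee_rot: [-3.141, -0.002, -2.743]
force: [-0.2, 0.2, -0.3]
width: 0.0594
gripper_force: 0.0
```

{"api": "apply_moves", "payload": {
  "steps": [
    {"translation": [0, 0, 0], "rotation": [0, 0, 0.1]},
    {"translation": [0, 0, 0], "rotation": [0, 0, 0.2]},
    {"translation": [0, 0, 0], "rotation": [0, 0, 0.3]},
    {"translation": [0, 0, 0], "rotation": [0, 0, 0.4]},
    {"translation": [0, 0, 0], "rotation": [0, 0, 0.5]},
    {"translation": [0, 0, 0], "rotation": [0, 0, 0.6]},
    {"translation": [0, 0, 0], "rotation": [0, 0, 0.7]},
    {"translation": [0, 0, 0], "rotation": [0, 0, 0.8]},
    {"translation": [0, 0, 0], "rotation": [0, 0, 0.9]},
    {"translation": [0, 0, 0], "rotation": [0, 0, 1]}
  ]
}}

```text
t: 27.37
eef_pos: [0.5097, 0.1848, 0.2544]
ee_rot: [3.141, -0.002, -2.22]
force: [-0.2, -0.3, -0.6]
width: 0.0595
gripper_force: 0.0
```

{"api": "apply_moves", "payload": {
  "steps": [
    {"translation": [0, 0, 0], "rotation": [0, 0, 0.1]},
    {"translation": [0, 0, 0], "rotation": [0, 0, 0.2]},
    {"translation": [0, 0, 0], "rotation": [0, 0, 0.3]},
    {"translation": [0, 0, 0], "rotation": [0, 0, 0.4]},
    {"translation": [0, 0, 0], "rotation": [0, 0, 0.5]},
    {"translation": [0, 0, 0], "rotation": [0, 0, 0.6]},
    {"translation": [0, 0, 0], "rotation": [0, 0, 0.7]},
    {"translation": [0, 0, 0], "rotation": [0, 0, 0.8]},
    {"translation": [0, 0, 0], "rotation": [0, 0, 0.9]},
    {"translation": [0, 0, 0], "rotation": [0, 0, 1]}
  ]
}}

```text
t: 28.2
eef_pos: [0.5097, 0.1848, 0.2544]
ee_rot: [3.14, -0.001, -1.696]
force: [-0.9, 0.6, 0.2]
width: 0.0593
gripper_force: 0.0
```

{"api": "apply_moves", "payload": {
  "steps": [
    {"translation": [0, 0, 0], "rotation": [0, 0, 0.1]},
    {"translation": [0, 0, 0], "rotation": [0, 0, 0.2]},
    {"translation": [0, 0, 0], "rotation": [0, 0, 0.3]},
    {"translation": [0, 0, 0], "rotation": [0, 0, 0.4]},
    {"translation": [0, 0, 0], "rotation": [0, 0, 0.5]},
    {"translation": [0, 0, 0], "rotation": [0, 0, 0.6]},
    {"translation": [0, 0, 0], "rotation": [0, 0, 0.7]},
    {"translation": [0, 0, 0], "rotation": [0, 0, 0.8]},
    {"translation": [0, 0, 0], "rotation": [0, 0, 0.9]},
    {"translation": [0, 0, 0], "rotation": [0, 0, 1]}
  ]
}}

```text
t: 29.03
eef_pos: [0.5097, 0.1848, 0.2544]
ee_rot: [3.139, -0.0, -1.172]
force: [0.3, -0.2, 0.5]
width: 0.0595
gripper_force: 0.0
```

{"api": "apply_moves", "payload": {
  "steps": [
    {"translation": [0, 0, 0], "rotation": [0, 0, 0.1]},
    {"translation": [0, 0, 0], "rotation": [0, 0, 0.2]},
    {"translation": [0, 0, 0], "rotation": [0, 0, 0.3]},
    {"translation": [0, 0, 0], "rotation": [0, 0, 0.4]},
    {"translation": [0, 0, 0], "rotation": [0, 0, 0.5]},
    {"translation": [0, 0, 0], "rotation": [0, 0, 0.6]},
    {"translation": [0, 0, 0], "rotation": [0, 0, 0.7]},
    {"translation": [0, 0, 0], "rotation": [0, 0, 0.8]},
    {"translation": [0, 0, 0], "rotation": [0, 0, 0.9]},
    {"translation": [0, 0, 0], "rotation": [0, 0, 1]}
  ]
}}

```text
t: 29.87
eef_pos: [0.5097, 0.1848, 0.2544]
ee_rot: [3.14, 0.001, -0.649]
force: [-1.3, -0.3, -0.1]
width: 0.0596
gripper_force: 0.0
```

{"api": "apply_moves", "payload": {
  "steps": [
    {"translation": [0, 0, 0], "rotation": [0, 0, 0.2]},
    {"translation": [0, 0, 0], "rotation": [0, 0, 0.4]},
    {"translation": [0, 0, 0], "rotation": [0, 0, 0.6]},
    {"translation": [0, 0, 0], "rotation": [0, 0, 0.75]},
    {"translation": [0, 0, -0.03], "rotation": [0, 0, 0.75]},
    {"translation": [0, 0, -0.08], "rotation": [0, 0, 0.75]},
    {"translation": [0, 0, -0.13], "rotation": [0, 0, 0.75]},
    {"translation": [0, 0, -0.18], "rotation": [0, 0, 0.75]},
    {"translation": [0, 0, -0.23], "rotation": [0, 0, 0.75]},
    {"translation": [0, 0, -0.26], "rotation": [0, 0, 0.75]}
  ]
}}

```text
t: 30.7
eef_pos: [0.5091, 0.1844, 0.1881]
ee_rot: [3.139, 0.002, -0.262]
force: [0.5, -0.4, 0.5]
width: 0.0597
gripper_force: 0.0
```

```bash
python3 st.py
```

```text
{'t': 30.7, 'eef_pos': [0.509, 0.184, 0.188], 'ee_rot': [3.139, 0.002, -0.262], 'force': [0.468, -0.376, 0.453], 'moment': [-0.063, 0.044, -0.001], 'width': 0.06} q6 0.6
```

{"api": "apply_moves", "payload": {
  "steps": [
    {"translation": [0, 0, 0], "rotation": [0, 0, -0.1]},
    {"translation": [0, 0, 0], "rotation": [0, 0, -0.2]},
    {"translation": [0, 0, 0], "rotation": [0, 0, -0.3]},
    {"translation": [0, 0, 0], "rotation": [0, 0, -0.4]},
    {"translation": [0, 0, 0], "rotation": [0, 0, -0.5]},
    {"translation": [0, 0, 0], "rotation": [0, 0, -0.6]},
    {"translation": [0, 0, 0], "rotation": [0, 0, -0.7]},
    {"translation": [0, 0, 0], "rotation": [0, 0, -0.8]},
    {"translation": [0, 0, 0], "rotation": [0, 0, -0.9]},
    {"translation": [0, 0, 0], "rotation": [0, 0, -1]}
  ]
}}

```text
t: 31.53
eef_pos: [0.5096, 0.1852, 0.1896]
ee_rot: [3.14, 0.001, -0.787]
force: [-1.1, 2.0, -1.9]
width: 0.0594
gripper_force: 2.2
```

```bash
python3 st.py
```

```text
{'t': 31.533, 'eef_pos': [0.51, 0.185, 0.19], 'ee_rot': [3.14, 0.001, -0.787], 'force': [-1.139, 2.005, -1.936], 'moment': [0.583, 0.226, 0.137], 'width': 0.059} q6 0.075
```

{"api": "apply_moves", "payload": {
  "steps": [
    {"translation": [0, 0, 0], "rotation": [0, 0, -0.08]},
    {"translation": [0, 0, 0], "rotation": [0, 0, -0.16]},
    {"translation": [0, 0, 0], "rotation": [0, 0, -0.24]},
    {"translation": [0, 0, 0], "rotation": [0, 0, -0.32]},
    {"translation": [0, 0, 0], "rotation": [0, 0, -0.4]},
    {"translation": [0, 0, 0], "rotation": [0, 0, -0.48]},
    {"translation": [0, 0, 0], "rotation": [0, 0, -0.56]},
    {"translation": [0, 0, 0], "rotation": [0, 0, -0.64]},
    {"translation": [0, 0, 0], "rotation": [0, 0, -0.72]},
    {"translation": [0, 0, 0], "rotation": [0, 0, -0.8]}
  ]
}}

```text
t: 32.37
eef_pos: [0.5094, 0.1854, 0.1893]
ee_rot: [3.14, 0.001, -1.206]
force: [-0.3, 2.7, -2.0]
width: 0.0596
gripper_force: 2.3
```

```bash
python3 st.py
```

```text
{'t': 32.367, 'eef_pos': [0.509, 0.185, 0.189], 'ee_rot': [3.14, 0.001, -1.206], 'force': [-0.298, 2.681, -2.023], 'moment': [1.072, 0.271, 0.131], 'width': 0.06} q6 -0.344
```

{"api": "apply_moves", "payload": {
  "steps": [
    {"translation": [0, 0, 0], "rotation": [0, 0, -0.08]},
    {"translation": [0, 0, 0], "rotation": [0, 0, -0.16]},
    {"translation": [0, 0, 0], "rotation": [0, 0, -0.24]},
    {"translation": [0, 0, 0], "rotation": [0, 0, -0.32]},
    {"translation": [0, 0, 0], "rotation": [0, 0, -0.4]},
    {"translation": [0, 0, 0], "rotation": [0, 0, -0.48]},
    {"translation": [0, 0, 0], "rotation": [0, 0, -0.56]},
    {"translation": [0, 0, 0], "rotation": [0, 0, -0.64]},
    {"translation": [0, 0, 0], "rotation": [0, 0, -0.72]},
    {"translation": [0, 0, 0], "rotation": [0, 0, -0.8]}
  ]
}}

```text
t: 33.2
eef_pos: [0.5099, 0.1856, 0.1896]
ee_rot: [3.141, 0.0, -1.624]
force: [-0.2, 2.8, -2.4]
width: 0.0597
gripper_force: 2.3
```

```bash
python3 st.py
```

```text
{'t': 33.2, 'eef_pos': [0.51, 0.186, 0.19], 'ee_rot': [3.141, 0.0, -1.624], 'force': [-0.204, 2.829, -2.375], 'moment': [1.245, -0.12, 0.148], 'width': 0.06} q6 -0.763
```

{"api": "apply_moves", "payload": {
  "steps": [
    {"translation": [0, 0, 0], "rotation": [0, 0, -0.08]},
    {"translation": [0, 0, 0], "rotation": [0, 0, -0.16]},
    {"translation": [0, 0, 0], "rotation": [0, 0, -0.24]},
    {"translation": [0, 0, 0], "rotation": [0, 0, -0.32]},
    {"translation": [0, 0, 0], "rotation": [0, 0, -0.4]},
    {"translation": [0, 0, 0], "rotation": [0, 0, -0.48]},
    {"translation": [0, 0, 0], "rotation": [0, 0, -0.56]},
    {"translation": [0, 0, 0], "rotation": [0, 0, -0.64]},
    {"translation": [0, 0, 0], "rotation": [0, 0, -0.72]},
    {"translation": [0, 0, 0], "rotation": [0, 0, -0.8]}
  ]
}}

```text
t: 34.03
eef_pos: [0.5101, 0.1856, 0.1897]
ee_rot: [3.141, 0.0, -2.043]
force: [1.4, 2.5, -2.7]
width: 0.0601
gripper_force: 2.2
```

```bash
python3 st.py
```

```text
{'t': 34.033, 'eef_pos': [0.51, 0.186, 0.19], 'ee_rot': [3.141, 0.0, -2.043], 'force': [1.354, 2.497, -2.707], 'moment': [1.043, -0.469, 0.135], 'width': 0.06} q6 -1.182
```

{"api": "apply_moves", "payload": {
  "steps": [
    {"translation": [0, 0, 0], "rotation": [0, 0, -0.08]},
    {"translation": [0, 0, 0], "rotation": [0, 0, -0.16]},
    {"translation": [0, 0, 0], "rotation": [0, 0, -0.24]},
    {"translation": [0, 0, 0], "rotation": [0, 0, -0.32]},
    {"translation": [0, 0, 0], "rotation": [0, 0, -0.4]},
    {"translation": [0, 0, 0], "rotation": [0, 0, -0.48]},
    {"translation": [0, 0, 0], "rotation": [0, 0, -0.56]},
    {"translation": [0, 0, 0], "rotation": [0, 0, -0.64]},
    {"translation": [0, 0, 0], "rotation": [0, 0, -0.72]},
    {"translation": [0, 0, 0], "rotation": [0, 0, -0.8]}
  ]
}}

```text
t: 34.87
eef_pos: [0.5103, 0.1856, 0.1898]
ee_rot: [3.141, 0.0, -2.462]
force: [0.3, 1.6, -3.4]
width: 0.0596
gripper_force: 2.5
```

```bash
python3 st.py
```

```text
{'t': 34.867, 'eef_pos': [0.51, 0.186, 0.19], 'ee_rot': [3.141, 0.0, -2.462], 'force': [0.348, 1.625, -3.43], 'moment': [0.972, -0.776, 0.217], 'width': 0.06} q6 -1.6
```

{"api": "apply_moves", "payload": {
  "steps": [
    {"translation": [0, 0, 0], "rotation": [0, 0, -0.05]},
    {"translation": [0, 0, 0], "rotation": [0, 0, -0.1]},
    {"translation": [0, 0, 0], "rotation": [0, 0, -0.15]},
    {"translation": [0, 0, 0], "rotation": [0, 0, -0.2]},
    {"translation": [0, 0, 0], "rotation": [0, 0, -0.25]},
    {"translation": [0, 0, 0], "rotation": [0, 0, -0.3]},
    {"translation": [0, 0, 0], "rotation": [0, 0, -0.35]},
    {"translation": [0, 0, 0], "rotation": [0, 0, -0.4]},
    {"translation": [0, 0, 0], "rotation": [0, 0, -0.45]},
    {"translation": [0, 0, 0], "rotation": [0, 0, -0.5]}
  ]
}}

```text
t: 35.7
eef_pos: [0.5103, 0.1857, 0.1897]
ee_rot: [3.141, 0.0, -2.723]
force: [2.6, 2.1, -3.5]
width: 0.0597
gripper_force: 3.8
```

```bash
python3 st.py
```

```text
{'t': 35.7, 'eef_pos': [0.51, 0.186, 0.19], 'ee_rot': [3.141, 0.0, -2.723], 'force': [2.561, 2.088, -3.451], 'moment': [1.026, -0.86, 0.264], 'width': 0.06} q6 -1.861
```

{"api": "apply_moves", "payload": {
  "steps": [
    {"translation": [0, 0, 0], "rotation": [0, 0, -0.03]},
    {"translation": [0, 0, 0], "rotation": [0, 0, -0.06]},
    {"translation": [0, 0, 0], "rotation": [0, 0, -0.1]},
    {"translation": [0, 0, 0], "rotation": [0, 0, -0.13]},
    {"translation": [0, 0, 0], "rotation": [0, 0, -0.16]},
    {"translation": [0, 0, 0], "rotation": [0, 0, -0.2]},
    {"translation": [0, 0, 0], "rotation": [0, 0, -0.23]},
    {"translation": [0, 0, 0], "rotation": [0, 0, -0.26]},
    {"translation": [0, 0, 0], "rotation": [0, 0, -0.3]},
    {"translation": [0, 0, 0], "rotation": [0, 0, -0.33]}
  ]
}}

```text
t: 36.53
eef_pos: [0.5101, 0.1851, 0.1907]
ee_rot: [-3.142, -0.0, -2.895]
force: [2.4, 2.3, -7.2]
width: 0.0595
gripper_force: 4.8
```

```bash
python3 st.py
```

```text
{'t': 36.533, 'eef_pos': [0.51, 0.185, 0.191], 'ee_rot': [-3.142, -0.0, -2.895], 'force': [2.42, 2.277, -7.168], 'moment': [0.969, -1.038, 0.314], 'width': 0.059} q6 -2.033
```

{"api": "apply_moves", "payload": {
  "steps": [
    {"translation": [0, 0, 0], "rotation": [0, 0, -0.03]},
    {"translation": [0, 0, 0], "rotation": [0, 0, -0.06]},
    {"translation": [0, 0, 0], "rotation": [0, 0, -0.1]},
    {"translation": [0, 0, 0], "rotation": [0, 0, -0.13]},
    {"translation": [0, 0, 0], "rotation": [0, 0, -0.16]},
    {"translation": [0, 0, 0], "rotation": [0, 0, -0.2]},
    {"translation": [0, 0, 0], "rotation": [0, 0, -0.23]},
    {"translation": [0, 0, 0], "rotation": [0, 0, -0.26]},
    {"translation": [0, 0, 0], "rotation": [0, 0, -0.3]},
    {"translation": [0, 0, 0], "rotation": [0, 0, -0.33]}
  ]
}}

```text
t: 37.37
eef_pos: [0.5102, 0.1851, 0.1908]
ee_rot: [-3.142, -0.0, -3.068]
force: [2.2, 1.9, -7.2]
width: 0.06
gripper_force: 5.2
```

```bash
python3 st.py
```

```text
{'t': 37.367, 'eef_pos': [0.51, 0.185, 0.191], 'ee_rot': [-3.142, -0.0, -3.068], 'force': [2.208, 1.944, -7.183], 'moment': [0.81, -0.87, 0.335], 'width': 0.06} q6 -2.206
```

{"api": "apply_moves", "payload": {
  "steps": [
    {"translation": [0, 0, 0], "rotation": [0, 0, -0.03]},
    {"translation": [0, 0, 0], "rotation": [0, 0, -0.06]},
    {"translation": [0, 0, 0], "rotation": [0, 0, -0.1]},
    {"translation": [0, 0, 0], "rotation": [0, 0, -0.13]},
    {"translation": [0, 0, 0], "rotation": [0, 0, -0.16]},
    {"translation": [0, 0, 0], "rotation": [0, 0, -0.2]},
    {"translation": [0, 0, 0], "rotation": [0, 0, -0.23]},
    {"translation": [0, 0, 0], "rotation": [0, 0, -0.26]},
    {"translation": [0, 0, 0], "rotation": [0, 0, -0.3]},
    {"translation": [0, 0, 0], "rotation": [0, 0, -0.3]}
  ]
}}

```text
t: 38.2
eef_pos: [0.5102, 0.1851, 0.1908]
ee_rot: [-3.142, -0.0, 3.059]
force: [1.6, 1.7, -6.4]
width: 0.0597
gripper_force: 4.2
```

```bash
python3 st.py
```

```text
{'t': 38.2, 'eef_pos': [0.51, 0.185, 0.191], 'ee_rot': [-3.142, -0.0, 3.059], 'force': [1.559, 1.719, -6.44], 'moment': [0.812, -0.641, 0.277], 'width': 0.06} q6 -2.363
```

The torque has levelled off near 0.32 N m, so the clutch is slipping, by 29° at most. Backing off, lifting clear and looking.

{"api": "apply_moves", "payload": {
  "steps": [
    {"translation": [0, 0, 0], "rotation": [0, 0, 0.15]},
    {"translation": [0, 0, 0], "rotation": [0, 0, 0.35]},
    {"translation": [0, 0, 0], "rotation": [0, 0, 0.6]},
    {"translation": [0, 0, 0], "rotation": [0, 0, 0.8]},
    {"translation": [0, 0, 0.05], "rotation": [0, 0, 0.8]},
    {"translation": [0, 0, 0.15], "rotation": [0, 0, 0.8]},
    {"translation": [0, 0, 0.25], "rotation": [0, 0, 0.8]},
    {"translation": [0, 0, 0.35], "rotation": [0, 0, 0.8]},
    {"translation": [0, 0, 0.45], "rotation": [0, 0, 0.8]},
    {"translation": [0, 0, 0.5], "rotation": [0, 0, 0.8]}
  ]
}}

```text
t: 39.03
eef_pos: [0.5114, 0.1848, 0.3205]
ee_rot: [-3.141, 0.005, -2.804]
force: [0.8, 0.2, -0.0]
width: 0.0596
gripper_force: 0.0
```

{"api": "apply_moves", "payload": {
  "steps": [
    {"translation": [-0.05, 0.08, 0], "rotation": [0, 0, 0]},
    {"translation": [-0.1, 0.18, 0], "rotation": [0, 0, 0]},
    {"translation": [-0.14, 0.28, 0], "rotation": [0, 0, 0]},
    {"translation": [-0.18, 0.38, 0], "rotation": [0, 0, 0]},
    {"translation": [-0.22, 0.48, 0], "rotation": [0, 0, 0]},
    {"translation": [-0.26, 0.58, 0], "rotation": [0, 0, 0]},
    {"translation": [-0.3, 0.68, 0], "rotation": [0, 0, 0]},
    {"translation": [-0.3, 0.76, 0], "rotation": [0, 0, 0]},
    {"translation": [-0.3, 0.8, 0], "rotation": [0, 0, 0]},
    {"translation": [-0.3, 0.8, 0], "rotation": [0, 0, 0]}
  ]
}}

```text
t: 39.87
eef_pos: [0.4353, 0.3865, 0.3161]
ee_rot: [-3.141, 0.0, -2.803]
force: [0.4, -0.2, 0.3]
width: 0.0596
gripper_force: 0.0
```

```bash
python3 st.py;  python3 - <<'E'
from h import *
import cv2
o=np.zeros((600,800,3),np.uint8)
o[:,:400]=cv2.resize(grab_frame("scene")[130:280,220:320],(400,600));o[:,400:]=cv2.resize(grab_frame("side")[115:265,225:325],(400,600))
cv2.imwrite("pics/c7.png",o)
E
```

```text
{'t': 39.867, 'eef_pos': [0.435, 0.386, 0.316], 'ee_rot': [-3.141, 0.0, -2.803], 'force': [0.35, -0.203, 0.273], 'moment': [0.004, -0.227, 0.028], 'width': 0.06} q6 -2.294
```

View pics/c7.png

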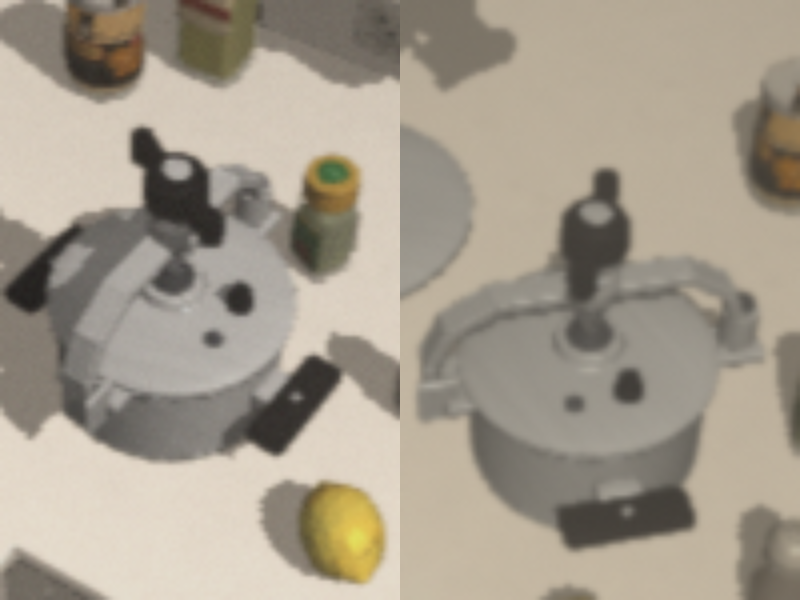

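The bow is home, the foot sits on the boss at (588,335), and the jar, lemon and shaker have not moved. Handing in.

```bash
python3 -c "
from station import *
print(job_done())"
```

```text
the job is handed in; nothing more can be done
None
```

The job is handed in, but no verdict came back: the bow is home against its stop, the lid is clamped, and I stopped once the clutch torque levelled off near 0.32 N m, with at most about 29° of slip (estimated from torque, not read off the pointer); nothing round the cooker appears to have moved.

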